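# Turn the tester's dial up four clicks, then start the test

### The job

Raise the leak tester's pressure by turning its click-stop dial exactly four clicks clockwise (seen from above): push the dial's upright peg round gently with a fingertip, without going past the fourth click. Once the dial rests at the fourth click, press the start button all the way down with a fingertip and let it come back up. Only touch and push: do not grip or lift anything, and leave the pump, fitting, jar and screwdriver where they are.

Things in the scene. Friction and masses are not known exactly. Their poses are not given: they have to be found in the camera images.
- regulator: Fixed grey painted regulator block bolted to the bench, 130 x 130 mm, 60 mm high, on a thin foot plate, a brass stub 22 mm long on its +y and -y side; the dial sits centred on its top. Origin: centre of its underside.
- dial_base: Fixed black ring, 120 mm across and 6 mm high with 12 pale ticks, on the regulator's top. Origin on the dial's vertical turning axis at the ring's underside (60 mm above the bench). Its +x axis points at the peg's starting place.
- dial (a joint): Angle (rad) of the aluminium disc dial, 90 mm across, 14 mm thick, flat top 80 mm above the bench. 0 at start, grows clockwise from above. It rests at every 0.5236 (30 deg click); fourth click 2.094. Resistance peaks at about 3 to 6 N at the peg 7.5 deg past rest, is nil at 15 deg, then it snaps ahead to the next rest, away from the finger. Pushed slowly it skips none.
- dial_peg (a point): Top centre of the dial's only peg: upright round dark steel, 10 mm diameter, 35 mm from the dial's axis, standing 24 mm above the dial's flat top (its tip is 104 mm above the bench). It turns with the dial and starts in any direction.
- start_box: Fixed grey box 90 x 90 mm, 45 mm high, that carries the start button. Origin: centre of its underside.
- start_top (a point): Centre of the top face of the start button, a round grey push button 34 mm across, its top 67 mm above the bench, in a black housing on the start box's top.
- start (a joint): Travel of the start button: 0 up, 0.006 m fully down; it springs back up. Fully down takes about 5 N.
- pump: Bystander: loose upright fuel pump module, 116 mm flange, about 208 mm high, white body, 0.75 kg. Origin: centre of its underside.
- fitting: Bystander: loose brass fitting standing on the bench, 28 mm across, 40 mm high. Origin: centre of its underside.
- jar: Bystander: loose clear jar with a white cap, 52 mm across, 55 mm high. Origin: centre of its underside.
- driver: Bystander: loose screwdriver with a black handle lying on the bench. Its own x axis runs along it.
Things that resemble listed ones, but are neither listed nor needed, are in the scene too. What is shaped like the start_box but blue, pink or yellow is not meant.

How it is judged:
On the way, in this order (a step that is already met when the one before it is completed fails the run):
1. the dial rests at the fourth click (value of joint dial between 1.9544 and 2.2344 rad and velocity of joint dial between -0.1 and 0.1 rad/s and value of joint start below 0.002 m), for 0.3 s.
2. the start button is pressed all the way down (value of joint dial between 1.9544 and 2.2344 rad and value of joint start above 0.0045 m), for 0.05 s.
At the end, for the whole second after the job is handed in: the dial rests within 0.14 rad (8 deg) of the fourth click clockwise from its start (2.094 rad), the start button has been pressed and is up again (within 1.5 mm), and the bystanders are within 20 mm of where they stood (value of joint dial between 1.9544 and 2.2344 rad and value of joint start below 0.0015 m and distance of each of pump, fitting, jar, driver from where it was at the start of the episode below 0.02 m); the robot touches nothing.
It fails at once if the dial goes half a click past the fourth click (value of joint dial above 2.3562 rad).
It fails at once if the dial is turned backwards by half a click from its start (value of joint dial below -0.2618 rad).
It fails at once if the start button is pressed before the dial is at the fourth click (value of joint start above 0.003 m and value of joint dial below 1.8944 rad).
It fails at once if the fingers bear on the dial or its peg with more than 25 N, as in a pinch (contact force between the fingers and dial above 25 N).
It fails at once if a bystander is shifted more than 20 mm or lifted (distance of any of pump, fitting, jar, driver from where it was at the start of the episode above 0.02 m).
It also fails if it takes over 53 s, if anything falls off the work surface, if the arm or the gripper's body presses on something with over 40 N, if the wrist force passes 120 N, or if a joint passes its speed limit or range.

### The arm

A 7-joint arm with a two-finger parallel gripper is mounted at the origin on the work surface. World frame = base frame: x ahead of the robot, y to its left, z up, the work surface at z = 0. Lengths are in m, angles in rad, forces in N, time in s.
With the tool pointing down it reaches from about 0.35 to 0.9 m from the base axis. Payload 8.1 kg.
Tool frame: the origin (TCP) lies at the very end of the fingers, on their centre line; the grasp point (between the pads) lies 19 mm behind it; z points along the fingers, x is the direction in which the jaws open and shut, and the axes are right-handed (so a half turn about z gives the same grasp; the last joint's range is limited). The gripper opens to 85 mm and grips with 20 to 120 N. Pads are 22 mm wide; open, the fingers measure 114 mm over their backs; the gripper's body (76 mm by 85 mm) begins 54 mm behind the grasp point. The pads swing forward as they close: fully open they stand 13 mm farther back than shut.
Start: joints at [1.204, 0.434, 0.025, 1.573, -0.012, 1.134, -0.075], TCP at [0.163, -0.603, 0.231] pointing down, gripper open.
Joint ranges: [-2.62, 2.62], [-0.44, 2.09], [-1.27, 1.32], [0.08, 2.57], [-1.32, 4.46], [0.12, 2], [-2.74, 2.74]. Speed limits (rad/s): [2.22, 2.22, 3.01, 3.01, 3.14, 3.14, 3.14].

### API

Orientations are given as [roll, pitch, yaw] about the fixed x, y, z axes, in that order (R = Rz(yaw) Ry(pitch) Rx(roll)).
In Python, from rig import move_ptp, line_to, move_j, set_gripper, sleep, solve_ik, get_image, calibration, IKError, finish_job, find_in, trace, read_clock, read_joints, read_joint_velocities, read_joint_torque, read_tcp_pos, read_ee_rot, read_force, read_wrist_torque, read_finger_gap gives the robot as it stands. Calls block until the motion is done:
- move_ptp(position, orientation): joint-space move of the TCP to a pose.
- line_to(position, v=0.15, attitude=None): straight line of the TCP; attitude=None keeps the orientation; v is the mean speed in m/s.
- move_j(angles): joint-space move.
- set_gripper(opening): finger opening in m; the grip force is fixed at half the most; returns when the fingers have stopped.
- sleep(seconds).
- solve_ik(position, orientation): joint angles nearest the present ones, or None.
- get_image(name): name is "scene" or "top" or "wrist"; returns (picture, depth): 400x640x3 uint8, red, green, blue; 400x640 float32, m along the optical axis (not along the pixel's ray), 0 where there is no reading.
- calibration(name): a dict with "fx", "fy", "cx", "cy" (pixels), "D" ([k1, k2, p1, p2, k3] as OpenCV has them; the pictures are not rectified), "world_to_cam" (4x4, takes a point from world to camera coordinates). Camera axes: x right, y down, z forward; pixel columns grow to the right and rows downward; lengths in m; the calibration is good to about 2 mm. A picture is of the moment at which its call begins: read the wrist's pose just before it. calibration takes no time and is no camera call; for the wrist camera it gives the pose at the moment of the call.
A pose or a line that the arm cannot do raises IKError and nothing moves.
- finish_job(): hands the job in, once; it reports no verdict.
Trained networks look in the newest picture that a camera, given by its name, has taken for a name from the list of things; names that differ only in an ending like _2 or _b are one class to them, and where a whole thing is asked for, a point or a joint stands for the part that bears it (a point fixed in the world has none). Each returns a list of dicts, best first, with "confidence" (0 to 1); they miss things now and then, are a little off and sometimes report something else, mostly with a low value. They report only what shows in the picture. A call takes as long as a camera call. They do not tell look-alikes from the thing itself.
- find_in(camera, target): "location" ([column, row] in pixels, amid what is visible of it).
- trace(camera, target): "pixels" (400x640 bool, what is visible of it) and "location" ([column, row] in pixels, amid what is visible of it).
Readings, each from a call of its own:
- read_clock(): time.
- read_joints(): joint angles.
- read_joint_velocities(): joint speeds.
- read_joint_torque(): joint torques, N m.
- read_tcp_pos(): TCP position.
- read_ee_rot(): TCP orientation.
- read_force(): force on the tool from outside, world axes, zero at the start.
- read_wrist_torque(): the same for the moment, N m.
- read_finger_gap(): finger opening in m.
Only numpy, scipy, OpenCV 4.12 (cv2) and the standard library are available. Lean on these libraries where they do the work, as an engineer would, in place of code of your own. Each camera call takes 0.05 s, during which the arm holds its last target.

## Working session

There is one attempt and no reset: what is moved stays moved. The work goes in short steps, each a Python script; the robot and the scene stay as the last script left them, time stands still between calls to the robot, and variables do not carry over. Pictures are saved under pics/ and viewed, and the job is handed in when it is done.

```bash
mkdir -p pics; ls; cat > h.py <<'E'
import numpy as np, cv2
from rig import *
def save(n,im): cv2.imwrite('pics/'+n+'.png', im[:,:,::-1])
def cal(name):
    c=calibration(name); K=np.array([[c['fx'],0,c['cx']],[0,c['fy'],c['cy']],[0,0,1]]); return K,np.array(c['D'],float),np.array(c['world_to_cam'])
def proj(name,P,C=None):
    K,D,T=C or cal(name); P=np.atleast_2d(P).astype(float)
    return cv2.projectPoints(P,cv2.Rodrigues(T[:3,:3])[0],T[:3,3],K,D)[0].reshape(-1,2)
def onplane(name,uv,z,C=None):
    K,D,T=C or cal(name); n=cv2.undistortPoints(np.array(uv,float).reshape(-1,1,2),K,D).reshape(-1,2)
    R=T[:3,:3];o=-R.T@T[:3,3]; d=np.c_[n,np.ones(len(n))]@R
    return o+d*((z-o[2])/d[:,2])[:,None]
def atdepth(name,uv,dep,C=None):
    K,D,T=C or cal(name); n=cv2.undistortPoints(np.array(uv,float).reshape(-1,1,2),K,D).reshape(-1,2)
    d=np.c_[n,np.ones(len(n))]*np.array(dep).reshape(-1,1)
    return (d-T[:3,3])@T[:3,:3]
E
python3 - <<'E'
from h import *
for n in ['scene','top','wrist']:
    im,d=get_image(n); save(n+'0',im); np.save(n+'0d.npy',d)
    for t in ['regulator','dial_base','dial_peg','start_box','start_top','pump','fitting','jar','driver']:
        try: print(n,t,[(np.round(r['location']).tolist(),round(r['confidence'],2)) for r in find_in(n,t)][:5])
        except Exception as e: print(n,t,e)
print(read_clock(),read_tcp_pos(),read_ee_rot(),read_force())
E
```

```text
pics
scene regulator [([282.0, 219.0], 0.6)]
scene dial_base []
scene dial_peg [([280.0, 194.0], 0.67)]
scene start_box [([362.0, 233.0], 0.69), ([427.0, 188.0], 0.66), ([427.0, 247.0], 0.63), ([371.0, 193.0], 0.62), ([367.0, 226.0], 0.34)]
scene start_top [([365.0, 222.0], 0.66), ([431.0, 241.0], 0.61), ([372.0, 180.0], 0.56), ([428.0, 174.0], 0.43)]
scene pump [([142.0, 194.0], 0.97)]
scene fitting [([291.0, 285.0], 0.65)]
scene jar [([389.0, 294.0], 0.7), ([363.0, 221.0], 0.43)]
scene driver [([478.0, 273.0], 0.59)]
top regulator [([332.0, 231.0], 0.59)]
top dial_base [([344.0, 216.0], 0.84), ([248.0, 150.0], 0.21)]
top dial_peg [([272.0, 204.0], 0.6)]
top start_box [([220.0, 200.0], 0.87), ([272.0, 258.0], 0.76), ([274.0, 202.0], 0.69), ([222.0, 272.0], 0.64)]
top start_top [([271.0, 202.0], 0.6)]
top pump [([456.0, 169.0], 0.61)]
top fitting [([271.0, 201.0], 0.74), ([318.0, 142.0], 0.48)]
top jar [([248.0, 151.0], 0.7), ([273.0, 205.0], 0.33)]
top driver [([183.0, 186.0], 0.57)]
wrist regulator []
wrist dial_base []
wrist dial_peg []
wrist start_box []
wrist start_top []
wrist pump []
wrist fitting []
wrist jar []
wrist driver []
1.5 [ 0.1629424  -0.60339467  0.2313241 ] [ 3.14156643e+00 -3.61387347e-05 -1.30705386e+00] [0.05042289 0.76300455 0.10455745]
```

View pics/scene0.png

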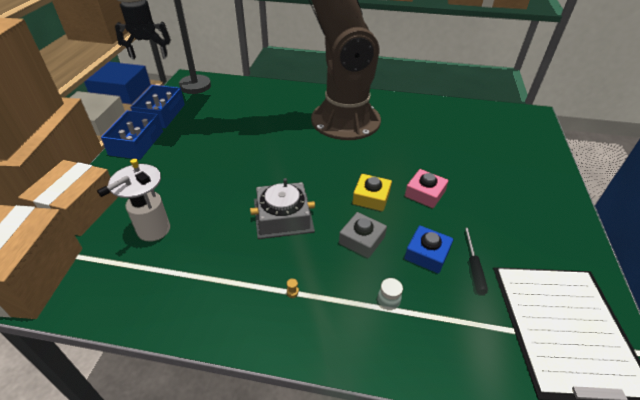

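View pics/top0.png

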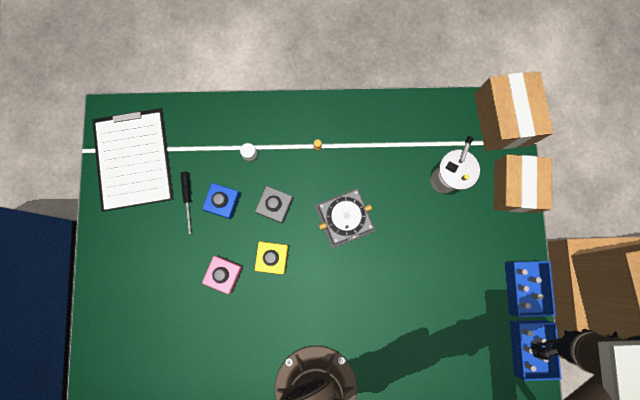

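```bash
python3 - <<'E'
import cv2
a=cv2.imread('pics/top0.png')[130:310,170:400]; cv2.imwrite('pics/top0c.png',cv2.resize(a,None,fx=3.3,fy=3.3,interpolation=cv2.INTER_CUBIC))
a=cv2.imread('pics/scene0.png')[150:310,220:460]; cv2.imwrite('pics/scene0c.png',cv2.resize(a,None,fx=3.3,fy=3.3,interpolation=cv2.INTER_CUBIC))
E
```

```text
(no output)
```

View pics/top0c.png

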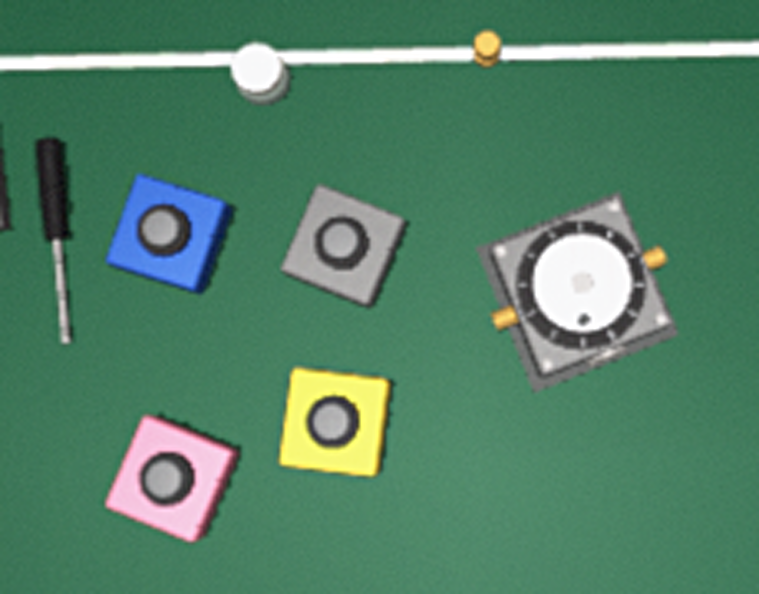

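View pics/scene0c.png

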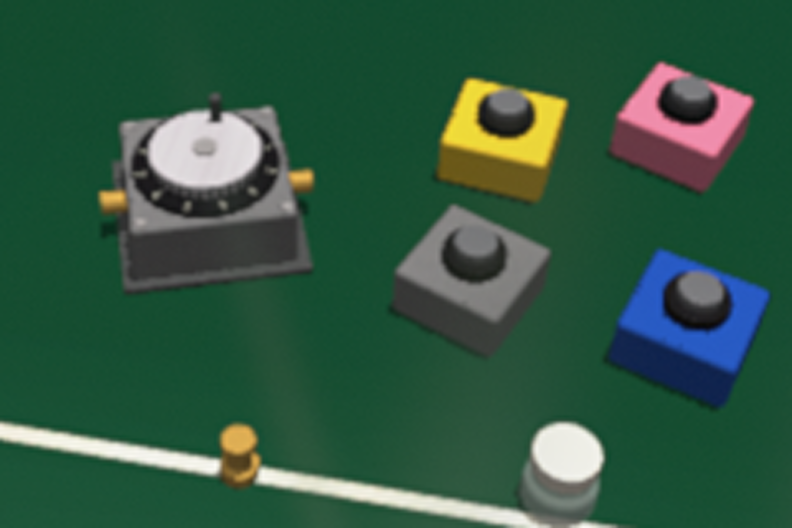

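The top view puts the dial at about (346,215), its peg base at about (347,227), and the grey start box at (274,203). Look-alike buttons, ruled out by colour:
- blue, at (220,200)
- yellow, at (270,258)
- pink, at (221,273)

The close crop shows (274,203) is the only grey one.

```bash
python3 - <<'E'
from h import *
d=np.load('top0d.npy'); C=cal('top')
im=cv2.imread('pics/top0.png')
# disc
m=np.zeros((400,640),np.uint8); roi=(slice(190,245),slice(315,380))
g=cv2.cvtColor(im,cv2.COLOR_BGR2GRAY); m[roi]=(g[roi]>185)*255
n,l,s,c=cv2.connectedComponentsWithStats(m); i=1+np.argmax(s[1:,4]); print(s[i],c[i])
cn=max(cv2.findContours((l==i).astype(np.uint8),0,1)[0],key=len); e=cv2.fitEllipse(cv2.convexHull(cn)); print(e)
print('disc',onplane('top',[c[i],e[0]],.08))
print('peg mid?',onplane('top',[[347,227]],.09))
# grey button : bright cap
for uv in [[273.5,203.2]]: print('btn',onplane('top',[uv],.067))
for nm,uv in dict(dial=[347,212],btn=[273,203],reg=[322,226],jar=[248,150],fit=[318,142]).items():
    print(nm,atdepth('top',[uv],[d[uv[1],uv[0]]]))
# scene check
C2=cal('scene'); 
print(read_joints())
E
```

```text
[332 201  29  29 672] [345.91964286 215.05357143]
((345.8804931640625, 215.293701171875), (29.083316802978516, 29.46019172668457), 116.85272979736328)
disc [[ 0.51251573 -0.10273353  0.08      ]
 [ 0.51179065 -0.10259343  0.08      ]]
peg mid? [[ 0.47557554 -0.10418306  0.09      ]]
btn [[0.55475903 0.11642268 0.067     ]]
dial [[ 0.52153868 -0.10617011  0.08148491]]
btn [[0.55550185 0.11800841 0.06631098]]
reg [[ 0.48417174 -0.03045823  0.04261676]]
jar [[0.72746635 0.19720675 0.05117655]]
fit [[ 0.75347746 -0.02366343  0.03621289]]
[ 1.20440267  0.43449312  0.02498327  1.57320729 -0.01157343  1.13400315
 -0.07509264]
```

```bash
python3 - <<'E'
from h import *
t=read_clock()
set_gripper(0.0); print(read_clock()-t, read_finger_gap())
move_ptp([0.46,-0.12,0.28],[np.pi,0,np.radians(2)])
print(read_clock(),read_joints(),read_tcp_pos())
C=cal('wrist'); im,d=get_image('wrist'); save('wrist1',im); np.save('wrist1d.npy',d)
import pickle; pickle.dump(C,open('wrist1C.pkl','wb'))
im,d=get_image('scene'); save('scene1',im)
print(read_force(), C[2])
E
```

```text
0.7667000000000002 -4.818516603270015e-05
4.3167 [ 0.65318034  0.20685237 -0.597288    1.81147422  0.12637738  1.16167368
  0.04750491] [ 0.45983289 -0.1213692   0.27975856]
[-0.50884636  1.03091051  0.63393922] [[ 9.99487860e-01  3.19892614e-02 -8.40033808e-04 -4.55118422e-01]
 [ 3.10463831e-02 -9.62997970e-01  2.67714458e-01 -1.79624722e-01]
 [ 7.75503695e-03 -2.67603431e-01 -9.63497931e-01  3.89451109e-01]
 [ 0.00000000e+00  0.00000000e+00  0.00000000e+00  1.00000000e+00]]
```

View pics/wrist1.png

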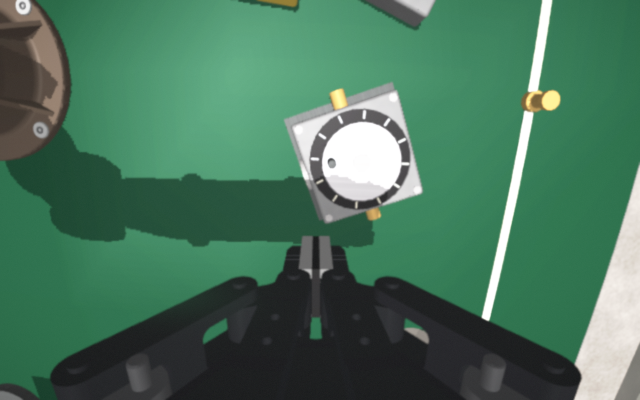

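View pics/scene1.png

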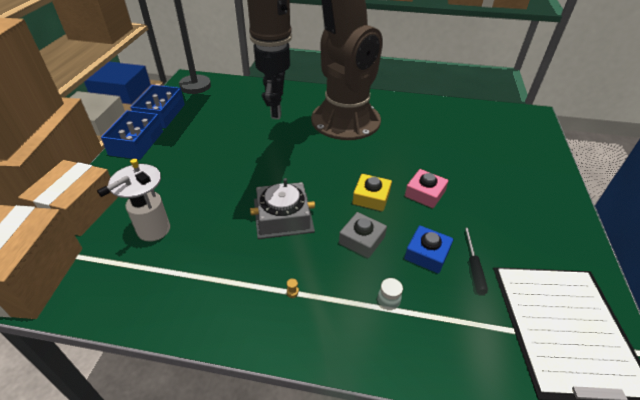

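The wrist view shows the dial at about (360,160), the peg at about (332,162) on the robot's side of the dial, and the closed fingertips at about (316,240). Next I'll fit the ring and the peg.

```bash
python3 - <<'E'
from h import *
import pickle
C=pickle.load(open('wrist1C.pkl','rb')); im=cv2.imread('pics/wrist1.png'); d=np.load('wrist1d.npy')
P=np.array([[u,v] for v in range(95,225) for u in range(290,430)]); Z=d[95:225,290:430].ravel()
W=atdepth('',P,Z,C); g=cv2.cvtColor(im,cv2.COLOR_BGR2GRAY)[95:225,290:430].ravel()
top=W[np.abs(W[:,2]-.08)<.004]; print('disc depth',len(top),top.mean(0), (top.min(0)+top.max(0))/2, np.ptp(top,axis=0))
peg=W[(W[:,2]>.088)&(W[:,2]<.12)]; print('peg',len(peg),peg.mean(0),peg.min(0),peg.max(0))
m=((g<75)).astype(np.uint8).reshape(130,140); n,l,s,c=cv2.connectedComponentsWithStats(m); i=1+np.argmax(s[1:,4]); print(s[i])
cn=max(cv2.findContours((l==i).astype(np.uint8),0,1)[0],key=len)
e=cv2.fitEllipse(cv2.convexHull(cn)); print(e, onplane('',[[e[0][0]+290,e[0][1]+95]],.066,C))
# overlay
c0=[.512,-.1026]
crop=im.copy()
for r,z in((.06,.066),(.045,.08)):
  a=np.linspace(0,2*np.pi,60); q=proj('',np.c_[c0[0]+r*np.cos(a),c0[1]+r*np.sin(a),z+0*a],C)
  for p in q: cv2.circle(crop,tuple(int(x*16) for x in p),8,(0,0,255),-1,shift=4)
cv2.imwrite('pics/w1ov.png',cv2.resize(crop[80:300,230:440],None,fx=2.7,fy=2.7,interpolation=cv2.INTER_CUBIC))
# fingertip pads
print(proj('',[[.45983,-.12137,.2798]],C))
E
```

```text
disc depth 4757 [ 0.51104243 -0.10266359  0.08050343] [ 0.51091814 -0.10395321  0.08002998] [0.08986669 0.08956464 0.00786172]
peg 84 [ 0.47587594 -0.10229368  0.10258652] [ 0.47118761 -0.10761732  0.0895007 ] [ 0.48053358 -0.09800493  0.10555784]
[   0   82   36   48 1037]
((13.304842948913574, 114.02792358398438), (37.422115325927734, 67.79031372070312), 156.96043395996094) [[ 0.44584752 -0.16574939  0.066     ]]
[[316.08829142 251.13838041]]
```

View pics/w1ov.png

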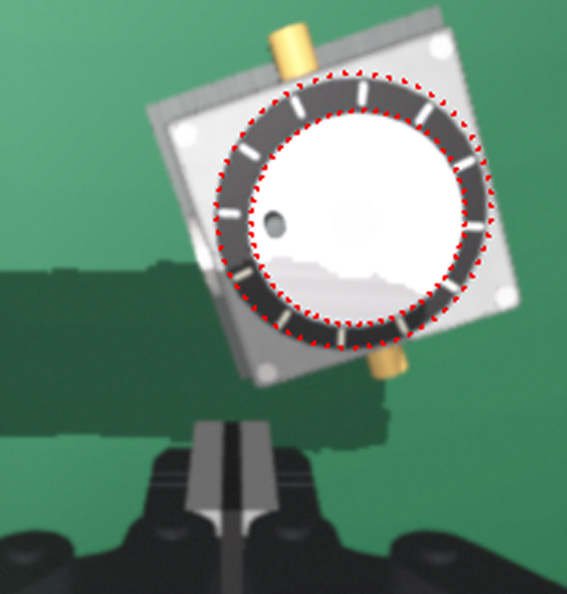

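```bash
python3 - <<'E'
from h import *
import pickle
C=pickle.load(open('wrist1C.pkl','rb')); d=np.load('wrist1d.npy')
R=C[2]; print(C[0][0,0], 'cam', -R[:3,:3].T@R[:3,3])
tcp=np.array([.45983,-.12137,.2798])
for v in [238,240,244,250,256,260,264,268,272]:
    us=np.arange(280,352); W=atdepth('',np.c_[us,0*us+v],d[v,us],C)-tcp
    ok=W[:,2]>-.03; 
    if ok.any(): print(v,us[ok][[0,-1]],np.round(W[ok][[0,ok.sum()//3,-1]]*1000,1).tolist())
E
```

```text
304.01172898247944 cam [ 0.45744183 -0.05420089  0.42294116]
238 [287 329] [[-2.4, 67.2, 143.1], [-3.3, 10.2, 7.2], [5.8, 10.6, 7.5]]
240 [302 329] [[-7.0, 10.4, 10.5], [-2.8, 10.5, 10.3], [5.7, 10.6, 10.0]]
244 [302 329] [[-6.8, 10.6, 15.5], [-2.7, 10.3, 14.4], [5.6, 10.6, 14.5]]
250 [287 344] [[-13.7, 6.6, 13.8], [-4.8, 9.8, 20.1], [12.8, 7.0, 12.8]]
256 [286 345] [[-13.7, 6.1, 18.9], [-4.6, 10.4, 27.2], [12.6, 7.3, 19.7]]
260 [285 346] [[-13.7, 6.6, 23.9], [-4.9, 10.5, 31.1], [12.7, 7.2, 23.5]]
264 [284 347] [[-13.8, 6.3, 27.1], [-4.8, 10.6, 34.7], [12.8, 7.2, 27.2]]
268 [283 348] [[-13.8, 6.5, 30.9], [-4.7, 10.1, 37.1], [12.9, 6.8, 29.9]]
272 [280 351] [[-13.7, 11.2, 42.8], [-4.9, 11.0, 41.9], [12.5, 11.7, 42.0]]
```

```bash
cat >> h.py <<'E'
Cx=np.array([.5111,-.1033]); PH0=np.radians(179.0); OFF=.0155; ZP=.087
def pose(a,z=ZP,off=OFF):
    "finger pose for which it just touches the peg when the dial is at a deg"
    p=PH0-np.radians(a); t=np.array([np.sin(p),-np.cos(p)])
    xy=Cx+.035*np.array([np.cos(p),np.sin(p)])-off*t
    return [xy[0],xy[1],z],[np.pi,0,p-np.pi],t
def dial_angle(tag):
    C=cal('wrist'); im,d=get_image('wrist'); save(tag,im)
    vv,uu=np.nonzero((d>.05)&(d<.6)); W=atdepth('',np.c_[uu,vv],d[vv,uu],C)
    r=np.hypot(W[:,0]-Cx[0],W[:,1]-Cx[1]); tcp=read_tcp_pos(); 
    ok=(W[:,2]>.092)&(W[:,2]<.108)&(r>.026)&(r<.044); W=W[ok]
    if not len(W): return None
    a=np.degrees((PH0-np.arctan2(W[:,1]-Cx[1],W[:,0]-Cx[0])+.5)%(2*np.pi)-.5)
    return len(W),np.round(W.mean(0),4),np.round(np.percentile(a,[0,25,50,75,100]),1)
def fpush(): 
    return np.array(read_force())
E
python3 - <<'E'
from h import *
for a in range(-15,111,25):
    p,o,_=pose(a); print(a,np.round(p,3),np.round(solve_ik(p,o) if solve_ik(p,o) is not None else [0],2))
b=pose(-14); move_ptp([b[0][0],b[0][1],.15],b[1]); line_to(b[0],v=.06)
f0=fpush(); print(read_clock(),read_tcp_pos(),b[0],f0,dial_angle('w2'))
E
```

```text
-15 [ 0.481 -0.127  0.087] [ 0.56  0.47 -0.54  2.01  0.35  0.75  0.05]
10 [ 0.474 -0.112  0.087] [ 0.51  0.45 -0.5   2.04  0.32  0.73 -0.38]
35 [ 0.474 -0.095  0.087] [ 0.44  0.44 -0.46  2.05  0.29  0.72 -0.82]
60 [ 0.481 -0.08   0.087] [ 0.35  0.43 -0.38  2.04  0.24  0.71 -1.25]
85 [ 0.493 -0.069  0.087] [ 0.27  0.43 -0.31  2.02  0.2   0.72 -1.66]
110 [ 0.509 -0.065  0.087] [ 0.2   0.45 -0.23  1.99  0.15  0.72 -2.06]
6.2083 [ 0.48080737 -0.12631185  0.08736118] [np.float64(0.4804837890748467), np.float64(-0.12627602290620643), 0.087] [ 0.03079466 -0.51587088 -0.54551406] (1004, array([ 0.4777, -0.1094,  0.1016]), array([-26.7, -21.9,  -3.4,   4.3, 328.7]))
```

View pics/w2.png

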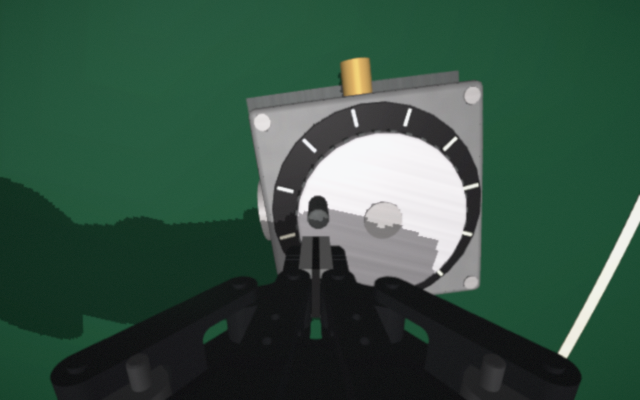

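The fingertips are at (316,237), about 8 mm behind the peg tip at (318,217) and lined up with it. I'll push the first click slowly in small steps.

```bash
cat >> h.py <<'E'
def dial_angle(tag=None):
    C=cal('wrist'); tcp=np.array(read_tcp_pos()); rot=read_ee_rot(); im,d=get_image('wrist')
    if tag: save(tag,im)
    y=rot[2]; t=np.array([-np.sin(y),np.cos(y)])   # camera side = push direction
    vv,uu=np.nonzero((d>.05)&(d<.6)); W=atdepth('',np.c_[uu,vv],d[vv,uu],C)
    r=np.hypot(W[:,0]-Cx[0],W[:,1]-Cx[1])
    ok=(W[:,2]>.099)&(W[:,2]<.108)&(r>.026)&(r<.044)&((W[:,:2]-tcp[:2])@t>.0118); W=W[ok]
    if len(W)<4: return None
    m=(W.min(0)+W.max(0))/2
    a=np.degrees((PH0-np.arctan2(m[1]-Cx[1],m[0]-Cx[0])+.5)%(2*np.pi)-.5)
    return len(W),np.round(m,4),round(a,1)
def push(a0,a1,f0,step=2.,v=.02,check=3):
    a=a0;k=0
    while a<a1-1e-6:
        a=min(a+step,a1); p,o,t=pose(a); line_to(p,v=v,attitude=o); f=fpush()-f0
        print(round(a,1),'t %.1f'%read_clock(),'Ft %.1f'%(-f[:2]@t),np.round(f,1), dial_angle() if k%check==0 else '')
        k+=1
        if np.linalg.norm(f)>14: print('STOP force'); break
E
python3 - <<'E'
from h import *
f0=fpush(); print(dial_angle())
push(-14,16,f0)
print(dial_angle('w3'),read_tcp_pos(),pose(16)[0])
E
```

```text
(412, array([ 0.4759, -0.1031,  0.1026]), np.float64(-0.7))
-12.0 t 6.6 Ft 0.9 [-0.  -0.9  0.7] (416, array([ 0.476 , -0.103 ,  0.1026]), np.float64(-0.5))
-10.0 t 6.9 Ft 0.6 [ 1.  -0.4 -0.6] 
-8.0 t 7.1 Ft 0.8 [ 0.6 -0.7  0.1] 
-6.0 t 7.4 Ft 0.6 [ 0.7 -0.5  0.3] (411, array([ 0.476 , -0.1029,  0.1025]), np.float64(-0.4))
-4.0 t 7.7 Ft 0.1 [ 0.7 -0.1  0.4] 
-2.0 t 7.9 Ft 0.6 [ 0.  -0.6  0.5] 
0.0 t 8.2 Ft 0.7 [ 0.9 -0.7  0.2] (401, array([ 0.4763, -0.102 ,  0.1028]), np.float64(1.1))
2.0 t 8.5 Ft 3.1 [ 1.3 -3.1 -0.3] 
4.0 t 8.7 Ft 4.8 [ 1.1 -4.9 -0.5] 
6.0 t 9.0 Ft 4.8 [ 1.6 -5.   1.2] (400, array([ 0.4765, -0.0988,  0.1027]), np.float64(6.5))
8.0 t 9.3 Ft 5.3 [ 2.2 -5.7  0.3] 
10.0 t 9.5 Ft 4.3 [ 1.8 -4.7  0.4] 
12.0 t 9.8 Ft 2.5 [ 1.3 -2.9  0.2] (403, array([ 0.4774, -0.0944,  0.1028]), np.float64(13.7))
14.0 t 10.1 Ft -0.1 [ 1.7 -0.4  0.8] 
16.0 t 10.3 Ft -0.2 [0.2 0.2 0.3] 
(419, array([ 0.4815, -0.0852,  0.1026]), np.float64(30.4)) [ 0.47303148 -0.10772965  0.08696386] [np.float64(0.47309757211809134), np.float64(-0.10788971405213127), 0.087]
```

View pics/w3.png

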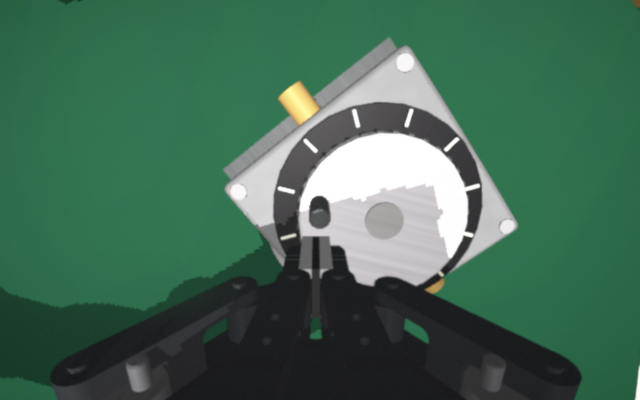

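The first click snapped cleanly: the camera reads 30.4°, the peg is clear ahead of the finger at (319,215), and the peak force was about 5 N. Next are clicks 2 and 3.

```bash
python3 - <<'E'
from h import *
f0=fpush()
push(16,46,f0,check=4); sleep(.2); d=dial_angle('w4'); print(d)
if d and 57<d[2]<63:
    f0=fpush(); push(46,76,f0,check=4); sleep(.2); print(dial_angle('w5'))
E
```

```text
18.0 t 10.6 Ft 0.1 [ 0.1 -0.1 -0.3] (417, array([ 0.4815, -0.0854,  0.1027]), np.float64(30.2))
20.0 t 10.9 Ft -0.9 [-0.   0.9 -0. ] 
22.0 t 11.2 Ft 0.7 [-0.2 -0.7 -0.5] 
24.0 t 11.4 Ft 0.4 [-0.8 -0.1 -0.5] 
26.0 t 11.7 Ft -0.1 [ 0.   0.1 -0.9] (413, array([ 0.4816, -0.0852,  0.1025]), np.float64(30.5))
28.0 t 12.0 Ft 0.9 [-0.4 -0.8 -0.9] 
30.0 t 12.2 Ft 0.1 [ 0.4 -0.3 -0.3] 
32.0 t 12.5 Ft 1.8 [-0.7 -1.7 -0.6] 
34.0 t 12.7 Ft 2.7 [-1.2 -2.5 -0.6] (394, array([ 0.4826, -0.0835,  0.1027]), np.float64(33.7))
36.0 t 13.0 Ft 3.8 [-0.5 -4.4 -0.2] 
38.0 t 13.3 Ft 4.6 [-1.3 -4.9  0.5] 
40.0 t 13.5 Ft 4.4 [-1.8 -4.3 -0.4] 
42.0 t 13.8 Ft 1.2 [-0.5 -1.2 -0.8] (393, array([ 0.486 , -0.0794,  0.1027]), np.float64(42.7))
44.0 t 14.1 Ft 0.3 [-0.5  0.1 -1.4] 
46.0 t 14.3 Ft 0.3 [-0.4 -0.  -0.9] 
(418, array([ 0.4947, -0.0729,  0.1027]), np.float64(60.6))
48.0 t 14.8 Ft 1.4 [-0.5 -1.6 -0.9] (416, array([ 0.4947, -0.073 ,  0.1028]), np.float64(60.6))
50.0 t 15.1 Ft 1.0 [-0.8 -0.5  0.8] 
52.0 t 15.4 Ft -0.3 [ 0.6 -0.3  1. ] 
54.0 t 15.6 Ft 0.7 [-0.8 -0.   0.4] 
56.0 t 15.9 Ft 0.8 [-0.6 -0.5  0.1] (413, array([ 0.4951, -0.0731,  0.1025]), np.float64(61.0))
58.0 t 16.2 Ft 0.4 [-0.2 -0.4  0.1] 
60.0 t 16.4 Ft 0.5 [-0.6  0.1 -0. ] 
62.0 t 16.7 Ft 1.4 [-0.9 -1.4  0.7] 
64.0 t 16.9 Ft 2.2 [-1.3 -2.4  0.8] (391, array([ 0.4965, -0.0723,  0.1026]), np.float64(63.7))
66.0 t 17.2 Ft 4.5 [-3.6 -3.   0.2] 
68.0 t 17.5 Ft 5.0 [-4.  -3.3  2.5] 
70.0 t 17.7 Ft 5.0 [-4.3 -2.9  0.6] 
72.0 t 18.0 Ft 3.5 [-2.9 -2.4 -0.7] (398, array([ 0.5019, -0.0704,  0.1026]), np.float64(73.4))
74.0 t 18.3 Ft 0.2 [-0.2 -0.   0.8] 
76.0 t 18.5 Ft 0.7 [-0.8  0.1  0.1] 
(422, array([ 0.5124, -0.069 ,  0.1027]), np.float64(91.1))
```

View pics/w5.png

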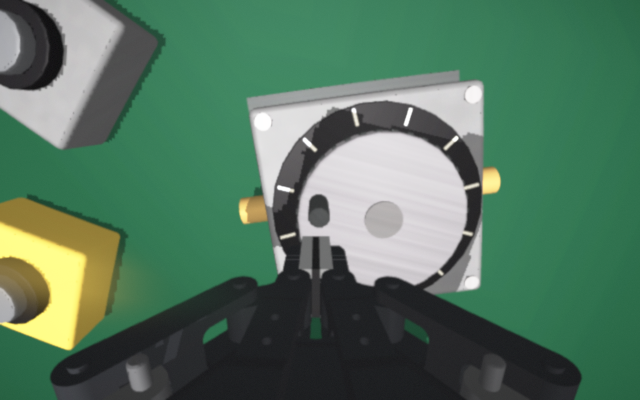

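Three clicks are done: the camera reads 91.1° and the peg is at (319,212). Now I'll push the fourth, lift straight up, and check from the side.

```bash
python3 - <<'E'
from h import *
f0=fpush()
push(76,105.5,f0,check=5); sleep(.3); print(dial_angle('w6'))
p,o,_=pose(105.5); line_to([p[0],p[1],.16],v=.1); sleep(.3); print(dial_angle('w7'),read_clock(),fpush())
E
```

```text
78.0 t 19.0 Ft -0.5 [ 0.5  0.1 -0.9] (414, array([ 0.5125, -0.0691,  0.1026]), np.float64(91.3))
80.0 t 19.3 Ft -0.8 [ 0.7  0.1 -0. ] 
82.0 t 19.6 Ft -0.1 [ 0.2 -0.7 -0.3] 
84.0 t 19.8 Ft -0.6 [0.6 0.1 0. ] 
86.0 t 20.1 Ft -0.3 [ 0.3  0.5 -1. ] 
88.0 t 20.3 Ft -0.9 [ 0.9 -0.6 -0.5] (414, array([ 0.5123, -0.0691,  0.1028]), np.float64(91.1))
90.0 t 20.6 Ft -0.2 [0.2 0.6 0.8] 
92.0 t 20.9 Ft 0.9 [-0.9 -0.2 -0.8] 
94.0 t 21.1 Ft 2.1 [-2.1 -0.7 -0.1] 
96.0 t 21.4 Ft 3.1 [-3.2 -0.8  0.7] 
98.0 t 21.6 Ft 4.2 [-4.2  0.3  1.1] (401, array([ 0.5167, -0.0694,  0.1025]), np.float64(98.3))
100.0 t 21.9 Ft 3.6 [-3.7 -0.4 -0.2] 
102.0 t 22.2 Ft 3.1 [-3.1 -0.  -2. ] 
104.0 t 22.4 Ft -0.6 [0.7 0.5 0.5] 
105.5 t 22.7 Ft 0.6 [-0.5  0.2 -0.1] 
(427, array([ 0.5298, -0.0744,  0.1027]), np.float64(121.9))
(178, array([ 0.5299, -0.0744,  0.1027]), np.float64(122.0)) 24.2417 [-0.51717299  0.2444363   0.57622918]
```

View pics/w7.png

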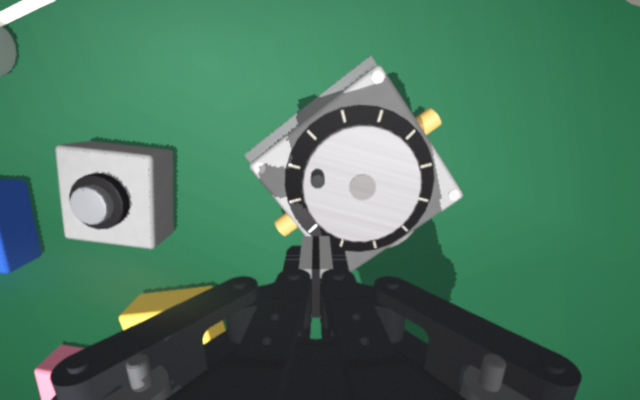

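The fourth click is confirmed at about 122°, including 1–2° of camera bias. The peg rests at (318,178) and the finger is clear of it. Next I'll go above the grey button and refine its centre.

```bash
python3 - <<'E'
from h import *
move_ptp([.5,.06,.22],[np.pi,0,-.3]); move_ptp([.535,.08,.17],[np.pi,0,.2]) 
C=cal('wrist'); im,d=get_image('wrist'); save('w8',im)
vv,uu=np.nonzero((d>.05)&(d<.6)); W=atdepth('',np.c_[uu,vv],d[vv,uu],C)
ok=(np.abs(W[:,2]-.067)<.003)&(np.hypot(W[:,0]-.555,W[:,1]-.1165)<.03)
B=W[ok]; print(ok.sum(),B.mean(0),(B.min(0)+B.max(0))/2,np.ptp(B,axis=0),read_clock(),read_tcp_pos())
E
```

```text
1315 [0.55627056 0.11902316 0.06732623] [0.55668678 0.11844091 0.06690635] [0.03353019 0.03330402 0.00553832] 25.8583 [0.53469137 0.07932075 0.17028283]
```

View pics/w8.png

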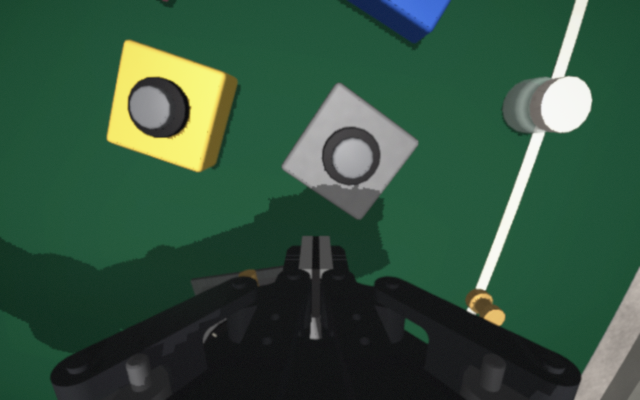

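The grey button is at (352,157), centred at (0.5565, 0.1185). I'll press it until the end stop shows in the force.

```bash
python3 - <<'E'
from h import *
x,y=.5565,.1186
line_to([x,y,.10],v=.12); line_to([x,y,.072],v=.06); f0=fpush(); print(read_tcp_pos())
z=.069
while z>.054:
    line_to([x,y,z],v=.02); f=fpush()-f0; print(round(z,4),np.round(f,1),np.round(read_tcp_pos(),4))
    if f[2]>11: break
    z-=.001
sleep(.3); print('hold',fpush()-f0,read_tcp_pos())
line_to([x,y,.075],v=.05); line_to([x,y,.16],v=.12); move_ptp([.50,.05,.25],[np.pi,0,.1]); sleep(.3)
C=cal('wrist'); im,d=get_image('wrist'); save('w9',im)
vv,uu=np.nonzero((d>.05)&(d<.6)); W=atdepth('',np.c_[uu,vv],d[vv,uu],C)
ok=(np.hypot(W[:,0]-.5565,W[:,1]-.1186)<.012); print('btn z',ok.sum(),np.median(W[ok,2]))
im,d=get_image('top'); save('top9',im); im2,_=get_image('scene'); save('scene9',im2)
for n,uv in dict(pump=None,fitting=None,jar=None,driver=None).items(): print(n,[(np.round(r['location']).tolist(),round(r['confidence'],2)) for r in find_in('top',n)][:3])
print(read_clock(),fpush())
E
```

```text
[0.55640871 0.11865792 0.07180716]
0.069 [-0.3 -0.6  1.1] [0.5565 0.1186 0.0691]
0.068 [-1.   0.4  0.6] [0.5565 0.1186 0.068 ]
0.067 [-1.8 -0.7  2.4] [0.5567 0.1186 0.0671]
0.066 [-1.  -1.   2.7] [0.5567 0.1186 0.0661]
0.065 [-0.8 -0.8  3.1] [0.5566 0.1187 0.0651]
0.064 [-1.5 -0.8  4.4] [0.5567 0.1187 0.0641]
0.063 [-0.3 -2.1  5. ] [0.5566 0.1187 0.063 ]
0.062 [-0.4  0.2  4.7] [0.5566 0.1187 0.0621]
0.061 [-0.3 -1.   7.2] [0.5566 0.1187 0.0611]
0.06 [-3.9 -1.7 16.4] [0.5567 0.1187 0.061 ]
hold [-3.78570999 -0.84909454 15.92089753] [0.55672765 0.11870335 0.06098562]
btn z 426 0.06765140135449829
pump [([458.0, 169.0], 0.83)]
fitting [([316.0, 145.0], 0.5), ([342.0, 217.0], 0.48)]
jar [([249.0, 151.0], 0.8)]
driver [([182.0, 186.0], 0.53)]
32.7 [-0.47982607 -0.66042256  0.26472787]
```

```bash
python3 - <<'E'
import cv2,numpy as np
a=cv2.imread('pics/top0.png');b=cv2.imread('pics/top9.png')
cv2.imwrite('pics/cmp.png',np.vstack([a[90:310,80:560],b[90:310,80:560]]))
E
```

```text
(no output)
```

View pics/cmp.png

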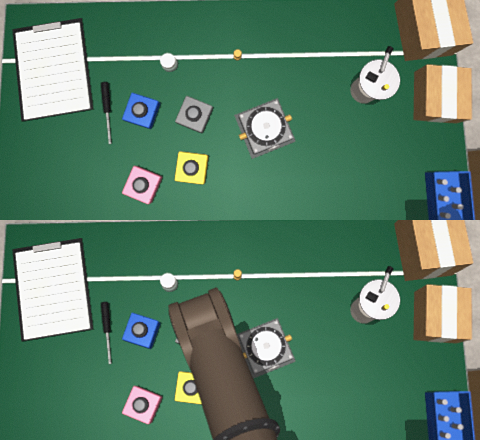

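View pics/scene9.png

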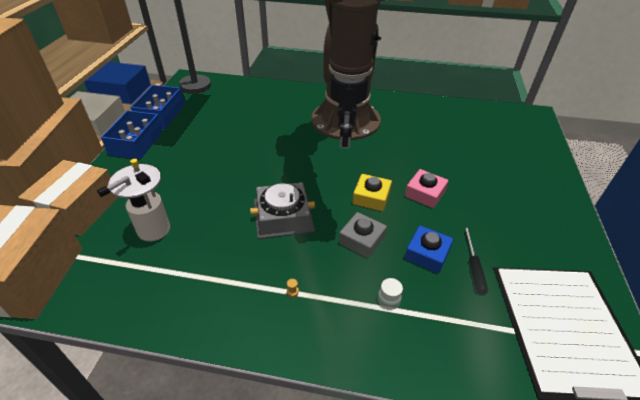

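The before and after pictures show the bystanders unmoved, the button up, the dial peg at the fourth click at (291,196) in the scene view, and the arm clear of everything.

```bash
python3 -c "
from rig import *
finish_job(); print(read_clock())"
```

```text
the job is handed in; nothing more can be done
the job is handed in; nothing more can be done
```

I turned the dial four clicks clockwise with the closed fingertips, one click at a time, then pressed the grey start button and let it come back up. The job was handed in at about 33 s of the 53 s allowed.

- **Dial:** the wrist camera read 30.4°, 60.6°, 91.1° and 122° after the four clicks. I put the roughly 2° over 120° down to camera bias; even taken at face value it is inside the 8° limit. Push force peaked at about 5 N, well under the 25 N limit.
- **Button:** it went down about 6 mm to a hard stop, with the force jumping to 16 N. Its top was back at 67.7 mm above the bench, against 67 mm nominal.
- **Bystanders:** the pump, fitting, jar and screwdriver look unmoved in the before and after pictures. I did not measure them in mm; `find_in` placed each within 4 pixels of its first position.
- **Robot:** it was clear of everything at hand-in.

No check failed. I read the dial angle again only by eye after pressing the button, from the final scene picture.

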